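# Level the balancing stand and thread its axle

### The job

Get the wheel-balancing stand ready: turn its two levelling knobs until the hinged deck sits level both ways, then take the steel axle from its wooden rest and thread it through both bearing plates so that it sticks out at either end, about evenly. Leave the axle lying in the plates with the deck still level, and do not knock over the glue bottles.

Things in the scene. Friction and masses are not known exactly. Their poses are not given: they have to be found in the camera images.
- stand: Fixed dark steel base of the stand on the bench; origin at the centre of its underside, z up. Its -x side faces the robot roughly (yaw within 0.25 rad). Base 160 mm along y, 120 mm along x, 14 mm thick, with an arm to the front knob. A two-way hinge (universal joint) 45 mm above the bench at the centre carries the deck.
- bore_mid (a point): Point on the deck midway between the bearing plates, on the line of their holes, 75 mm above the hinge (120 mm above the bench when level). It tilts with the deck: y runs along the hole line, z is the deck's normal (vertical when level). The aluminium deck measures 110 mm (x) by 150 mm (y); its top is 60 mm below this point.
- hole_a (a point): Outer mouth of the hole in the -y bearing plate, 52 mm from bore_mid along -y. The two grey plates are alike: upright on the deck, 14 mm thick (y), 40 mm wide (x), rising 18 mm above the hole line, with one through hole 14 mm across whose mouth facing -y has a 2 mm chamfer. Their centres are 90 mm apart. Nothing stands on the stand beyond this side.
- hole_b (a point): Outer mouth of the hole in the +y bearing plate (the end knob's side), 52 mm from bore_mid along +y.
- tilt_cross (a joint): Deck tilt in rad about the stand's y axis, driven by knob_front; 0 is level, positive has the front (-x, knob) side of the deck up. Always 0.06 times the angle of knob_front.
- tilt_long (a joint): Deck tilt in rad about its x axis, that is along the bores, driven by knob_end; 0 is level, positive has the +y (end knob) side up. Always 0.06 times the angle of knob_end.
- knob_front (a joint): Angle in rad of the front levelling knob, growing clockwise seen from above, which raises the deck's front edge; stops at -2 and 2. The deck is level crosswise at 0. Needs about 0.15 N m and stays where it is left.
- knob_end (a joint): Angle in rad of the end levelling knob, growing clockwise seen from above, which raises the deck's +y end; stops at -2 and 2. The deck is level lengthwise at 0. Needs about 0.15 N m and stays where it is left.
- knob_front_grip (a point): Grip point of the front knob, on its vertical axis, 92 mm above the bench, 125 mm from the stand's centre towards its -x. The knob is a black upright bar 44 mm long (along this point's x, which turns with the knob), 14 mm thick (y) and 30 mm tall, its top 12 mm above this point, on a 38 mm disc whose underside is 70 mm above the bench; a screw stem below.
- knob_end_grip (a point): Grip point of the end knob, same shape and (level) height as the front one, 150 mm from the stand's centre towards its +y, below the bore line (the axle passes over it). It sits on the hinge's cross frame, so it leans sideways with tilt_cross and is upright once the deck is level crosswise.
- rest: Fixed plywood rest with two V notches 90 mm apart, 12 mm wide along the axle; 130 mm (x) by 40 mm (y) foot, 8 mm thick; notch cheeks reach 44 mm above the bench. Origin at the centre of its underside, x along the axle.
- axle: Loose plain steel rod 200 mm long, 10 mm in diameter, 80 g, both ends alike (either may lead). Origin at its centre, x along its length. It starts in the rest with its centre line 42 mm above the bench, about 50 mm free beyond each notch, x pointing roughly to the robot's left.
- glue_a: White plastic glue bottle with a pointed nozzle, standing loose, 44 mm in diameter, 125 mm tall; origin at the centre of its underside.
- glue_b: A second, identical glue bottle.

How it is judged:
By the outcome, as a careful person would: the job done as asked, in the order asked, and still so for the second after the job is handed in, with the robot touching nothing.
It also fails if it takes over 72 s, if anything falls off the work surface, if the arm or the gripper's body presses on something with over 40 N, if the wrist force passes 120 N, or if a joint passes its speed limit or range.

### The arm

A 6-joint arm with a two-finger parallel gripper is mounted at the origin on the work surface. World frame = base frame: x ahead of the robot, y to its left, z up, the work surface at z = 0. Lengths are in m, angles in rad, forces in N, time in s.
With the tool pointing down it reaches from about 0.4 to 0.825 m from the base axis. Payload 7 kg.
Tool frame: the origin (TCP) lies on the centre line of the jaws, within the pads' length; the fingertips stand 22 mm ahead of it and the grasp point (between the pads) lies 3 mm ahead of it; z points along the fingers, y is the line along which they close (so a half turn about z gives the same grasp; the last joint's range is limited). The gripper opens to 88 mm and grips with 3 to 60 N. Pads are 19 mm wide; open, the fingers measure 130 mm over their backs; the gripper's body (78 mm by 193 mm) begins 47 mm behind the grasp point.
Start: joints at [1.495, 0.359, 0.012, 0, -1.224, -0.288], TCP at [0.24, 0.631, 0.249] pointing down, gripper open.
Joint ranges: [-3.07, 3.07], [-1.43, 2.12], [-1.02, 1.25], [-3.03, 1.67], [-3.05, -0], [-3.03, 3.03]. Speed limits (rad/s): [2.39, 2.39, 3.01, 3.14, 3.14, 3.14].

### API

Orientations are given as [roll, pitch, yaw] about the fixed x, y, z axes, in that order (R = Rz(yaw) Ry(pitch) Rx(roll)).
In Python, from station import monitor, viewer, order gives the robot as it stands. The module is installed in compiled form; this text tells all that it offers.
- The arm moves only by the tool servo_tool, never from a script. Its argument "targets" is a list of rows, each an object with "angular": the turn, a rotation vector about the tool's x, y, z in degrees, a list of three; "xyz": the shift along the tool's x, y, z in cm, a list of three; "claw": the finger opening in cm, from 0 to 8.76. A call has 1 to 20 rows; each row shifts and turns the commanded pose from where the row before left it, along the tool's axes as they then stand; what a row does not reach is not made up. A row lasts 1/10 s, in which the tool goes at most 50 mm and 8.59 degrees, less where a joint would pass 70% of its speed; a pose out of reach is approached as far as the arm can. A call is refused whole if a number of a shift passes 5 or a number of a turn 8.59, either way. A call with a gripper value outside its range is refused whole. The fingers move at their own pace and stop on an object; "force" is the grip in N (left out, the last holds). Time passes only in rows, so rows that do not move let the fingers close. It gives the time, the measured TCP pose, the force, the opening and the grip force at its end, in the units of the state.
- monitor.get_state(): the state, without advancing time (a new reading comes with each control period).
- viewer.grab_frame(name): name is "scene" or "top" or "wrist"; returns a dict with "color" (420x560x3 uint8, blue, green, red), "fovy" (degrees; the focal length in pixels is half the picture's height over the tangent of half this angle, whatever the lens; pixels are square), "cx", "cy" (the principal point, pixels), "R" (3x3) and "t" (3): a world point X has camera coordinates R X + t. Camera axes: x right, y down, z forward; pixel columns grow to the right and rows downward; lengths in m; the calibration is good to about 2 mm. A picture is of the moment at which its call begins. There is no depth.
- order.job_done(): hands the job in; it is judged then, once.
The state is a dict: "t": time; "q": joint angles; "qd": joint speeds; "joint_efforts": joint torques, N m; "eef_pos": TCP position; "ee_rot": TCP orientation; "force": force on the tool from outside, world axes, zero at the start; "moment": the same for the moment, N m; "width": finger opening in m; "gripper_force": force on a finger pad.
Only numpy, scipy, OpenCV 4.12 (cv2) and the standard library are available. Lean on these libraries where they do the work, as an engineer would, in place of code of your own. Each camera call takes 0.05 s, during which the arm holds its last target. There are 200 camera calls.

## Working session

There is one attempt and no reset: what is moved stays moved. The work goes in short steps, Python scripts to look and compute and a tool call to move; the robot and the scene stay as the last step left them, time stands still between calls to the robot, and variables do not carry over. Pictures are saved under pics/ and viewed, at most 10 in all, crops included, and the job is handed in when it is done.

Besides the shell and the picture viewer there is one more tool, called by a JSON object that holds its "name" and its "arguments". servo_tool: Moves the arm, as the interface text tells. Its arguments: {"type":"object","properties":{"targets":{"type":"array"},"force":{"type":"number"}},"required":["targets"]}

```bash
mkdir -p pics; cat > h.py <<'E'
import numpy as np, cv2
from station import monitor, viewer, order
from scipy.spatial.transform import Rotation as Ro
def K(f):
    fl=f["color"].shape[0]/2/np.tan(np.radians(f["fovy"])/2); return fl
def grab(n,save=None):
    f=viewer.grab_frame(n); f["R"]=np.array(f["R"]);f["t"]=np.array(f["t"])
    np.savez(f"{save or n}.npz",**f)
    if save: cv2.imwrite(f"pics/{save}.png",f["color"])
    return f
def load(n):
    d=np.load(n+".npz"); return {k:d[k] for k in d}
def ray(f,u,v):
    d=np.array([(u-f["cx"])/K(f),(v-f["cy"])/K(f),1.]); return -f["R"].T@f["t"], f["R"].T@d
def onz(f,u,v,z):
    o,d=ray(f,u,v); return o+d*(z-o[2])/d[2]
def proj(f,X):
    c=f["R"]@np.asarray(X,float)+f["t"]; return np.array([f["cx"]+K(f)*c[0]/c[2],f["cy"]+K(f)*c[1]/c[2]])
E
python3 - <<'E'
from h import *
s=monitor.get_state(); print(s)
for n in("top","scene"):
    f=grab(n,n+"0"); print(n,f["fovy"],f["cx"],f["cy"],f["R"].round(3).tolist(),(-f["R"].T@f["t"]).round(3))
E
```

```text
{'t': 0.0, 'q': array([ 1.49509181e+00,  3.59380862e-01,  1.10615231e-02, -3.63854161e-04,
       -1.22411570e+00, -2.88083821e-01]), 'qd': array([ 0.00022661, -0.00052097,  0.00060179,  0.00076511,  0.00121227,
        0.00101429]), 'joint_efforts': array([-4.90927687e-04, -5.82709408e+01,  2.93050164e+01,  6.99723691e+00,
        6.90123779e-03, -1.47625233e-04]), 'eef_pos': array([0.24004292, 0.6303826 , 0.24762525]), 'ee_rot': array([ 3.13992428e+00, -1.37680093e-04, -3.63912138e-01]), 'force': array([-0.58316807,  0.56208793, -0.44137854]), 'moment': array([-0.0151031 ,  0.02238927,  0.01389889]), 'gripper_force': 0.0, 'width': 0.08741216838206242}
top 48.388061882715675 270.5534788608398 206.00229401475298 [[-0.02, -0.999, -0.027], [-0.999, 0.021, -0.048], [0.049, 0.026, -0.998]] [0.555 0.028 1.262]
scene 44.707945402846036 278.87849189432126 205.13354063720587 [[0.774, 0.633, -0.017], [0.438, -0.555, -0.707], [-0.456, 0.54, -0.707]] [ 1.246 -0.708  1.069]
```

View pics/top0.png

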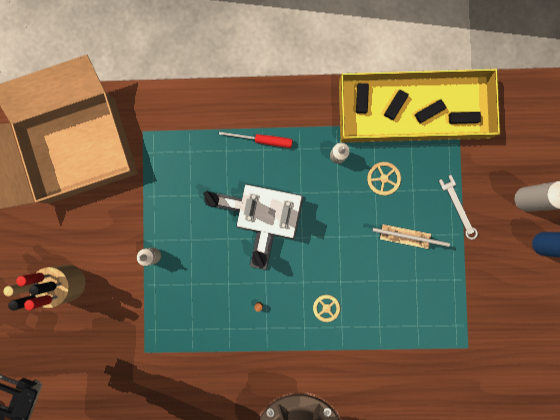

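View pics/scene0.png

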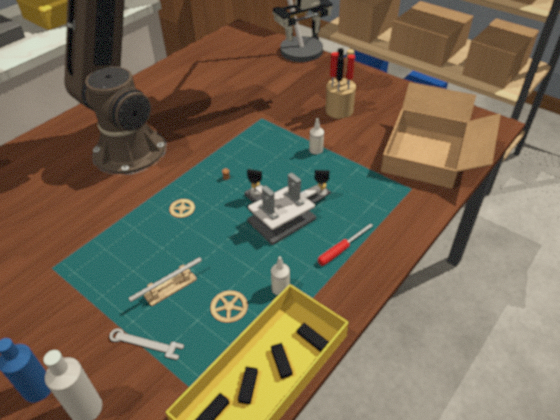

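The top view shows the stand centre near px (270,210), the front knob (260,260), the end knob (211,199), the rest and axle around (411,237), and bottles at (340,153) and (148,257). The scene view agrees. Next I'll work out rough positions.

```bash
python3 - <<'E'
from h import *
f=load("top0")
for n,u,v,z in[("front",260,259,.1),("end",210,199,.1),("plA",290,214,.138),("plB",251,207,.138),("axL",374,230,.042),("axR",451,245,.042),("glA",340,150,.1),("glB",147,256,.1)]:
    print(n,onz(f,u,v,z).round(3))
c=f["color"][160:290,170:330]; cv2.imwrite("pics/c1.png",cv2.resize(c,None,fx=4.9,fy=4.5,interpolation=cv2.INTER_CUBIC))
E
```

```text
front [0.481 0.087 0.1  ]
end [0.633 0.21  0.1  ]
plA [0.59  0.011 0.138]
plB [0.609 0.105 0.138]
axL [ 0.547 -0.207  0.042]
axR [ 0.504 -0.403  0.042]
glA [ 0.748 -0.118  0.1  ]
glB [0.494 0.369 0.1  ]
```

{"name": "servo_tool", "arguments": {"targets": [{"angular":[0,0,0],"xyz":[0,0,0],"claw":8.7}], "force": 10}}

```text
t: 0.2
eef_pos: [0.2401, 0.6306, 0.248]
ee_rot: [3.141, -0.0, -0.364]
force: [-0.0, -0.1, 0.1]
width: 0.0871
gripper_force: 0.0
```

{"name": "servo_tool", "arguments": {"targets": [{"angular":[0,0,0],"xyz":[2.4,1.9,-0.4],"claw":8.7},{"angular":[0,0,0],"xyz":[2.4,1.9,-0.4],"claw":8.7},{"angular":[0,0,0],"xyz":[2.4,1.9,-0.4],"claw":8.7},{"angular":[0,0,0],"xyz":[2.4,1.9,-0.4],"claw":8.7},{"angular":[0,0,0],"xyz":[2.4,1.9,-0.4],"claw":8.7},{"angular":[0,0,0],"xyz":[2.4,1.9,-0.4],"claw":8.7},{"angular":[0,0,0],"xyz":[2.4,1.9,-0.4],"claw":8.7},{"angular":[0,0,0],"xyz":[2.4,1.9,-0.4],"claw":8.7},{"angular":[0,0,0],"xyz":[2.4,1.9,-0.4],"claw":8.7},{"angular":[0,0,0],"xyz":[2.4,1.9,-0.4],"claw":8.7},{"angular":[0,0,0],"xyz":[2.4,1.9,-0.4],"claw":8.7},{"angular":[0,0,0],"xyz":[2.4,1.9,-0.4],"claw":8.7},{"angular":[0,0,0],"xyz":[2.4,1.9,-0.4],"claw":8.7},{"angular":[0,0,0],"xyz":[2.4,1.9,-0.4],"claw":8.7},{"angular":[0,0,0],"xyz":[2.4,1.9,-0.4],"claw":8.7},{"angular":[0,0,0],"xyz":[2.4,1.9,-0.4],"claw":8.7},{"angular":[0,0,0],"xyz":[2.4,1.9,-0.4],"claw":8.7},{"angular":[0,0,0],"xyz":[2.4,1.9,-0.4],"claw":8.7},{"angular":[0,0,0],"xyz":[2.4,1.9,-0.4],"claw":8.7},{"angular":[0,0,0],"xyz":[2.4,1.9,-0.4],"claw":8.7}]}}

```text
t: 2.2
eef_pos: [0.5539, 0.1037, 0.3287]
ee_rot: [-3.142, 0.0, -0.364]
force: [-0.1, -0.1, 0.3]
width: 0.0869
gripper_force: 0.0
```

```bash
python3 - <<'E'
from h import *
f=grab("wrist","w1"); print(monitor.get_state()["eef_pos"],(-f["R"].T@f["t"]).round(3),f["fovy"],f["R"].round(2).tolist())
E
```

```text
[0.55565823 0.10098237 0.32918417] [0.626 0.077 0.466] 60.08618771352691 [[-0.36, -0.93, -0.0], [-0.9, 0.34, 0.28], [-0.26, 0.1, -0.96]]
```

View pics/w1.png

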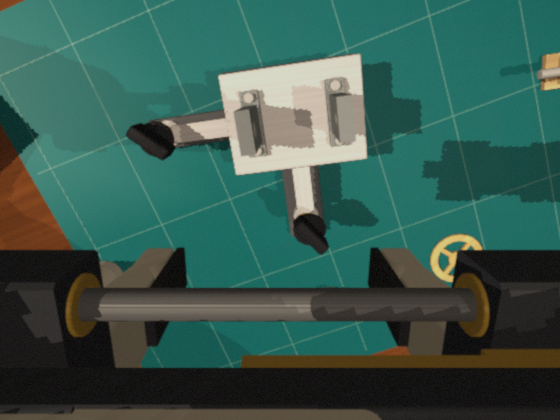

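Deck corners are at about (220,73), (360,56), (366,158), (236,175). The front knob bar runs (295,218)–(325,248), and the end bar (131,130)–(170,153).

```bash
cat >> h.py <<'E'
def bar(f,roi,z=.104,thr=45):
    x0,y0,x1,y1=roi; g=f["color"].max(2); m=np.zeros_like(g); m[y0:y1,x0:x1]=(g[y0:y1,x0:x1]<thr)*255
    cs,_=cv2.findContours(m,cv2.RETR_EXTERNAL,cv2.CHAIN_APPROX_NONE); c=max(cs,key=cv2.contourArea)
    return cv2.minAreaRect(c),c
def deck(f,roi,thr=150):
    x0,y0,x1,y1=roi; g=f["color"].min(2); m=np.zeros_like(g); m[y0:y1,x0:x1]=(g[y0:y1,x0:x1]>thr)*255
    cs,_=cv2.findContours(m,cv2.RETR_EXTERNAL,cv2.CHAIN_APPROX_NONE); c=max(cs,key=cv2.contourArea)
    return cv2.minAreaRect(c),cv2.approxPolyDP(cv2.convexHull(c),8,True)[:,0],c
E
python3 - <<'E'
from h import *
f=load("w1"); im=f["color"].copy()
for roi in[(280,195,345,249),(110,110,185,170)]:
    r,c=bar(f,roi); b=cv2.boxPoints(r); print(r); cv2.drawContours(im,[c],-1,(0,255,0),1)
r,a,c=deck(f,(200,40,380,195)); print(a.tolist()); cv2.drawContours(im,[c],-1,(0,0,255),1)
cv2.imwrite("pics/w1c.png",cv2.resize(im[40:250,100:380],None,fx=2.8,fy=2.8,interpolation=cv2.INTER_CUBIC))
E
```

```text
((309.9146728515625, 231.731689453125), (35.8902473449707, 31.252124786376953), 83.6598129272461)
((153.60940551757812, 136.55764770507812), (47.439964294433594, 32.01470184326172), 39.09385299682617)
[[359, 55], [366, 157], [312, 194], [237, 174], [200, 132], [219, 75]]
```

View pics/w1c.png

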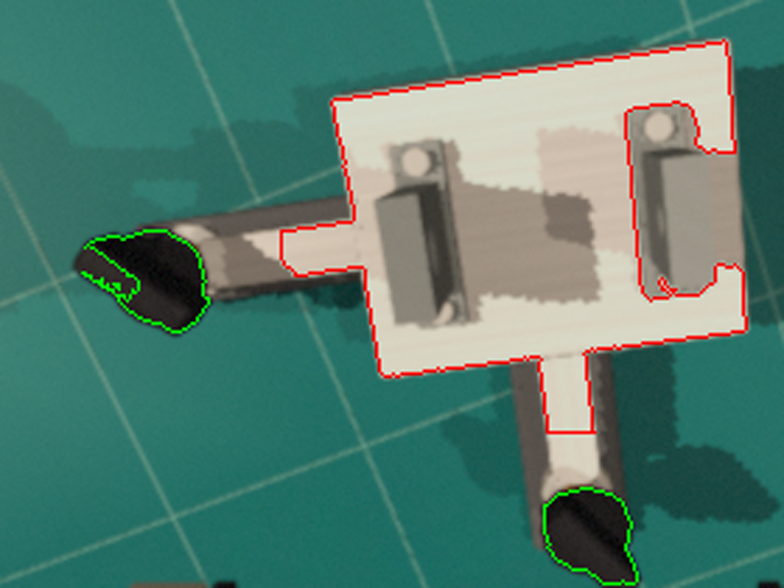

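```bash
cat >> h.py <<'E'
from scipy.optimize import least_squares
# deck corners order: (x,y) signs (+,+),(+,-),(-,-),(-,+)
SG=[(1,1),(1,-1),(-1,-1),(-1,1)]
def deckpt(p,P):
    x,y,yaw,tc,tl=p
    # tc about stand y: positive front(-x) up ; tl about deck x: positive +y up
    R=Ro.from_euler('z',yaw)*Ro.from_euler('y',tc)*Ro.from_euler('x',tl)
    return np.array([x,y,.045])+R.apply(P)
DC=np.array([[.055*a,.075*b,.015] for a,b in SG])
def fitdeck(views,p0=(.6,.06,-.2,0,0)):
    fun=lambda p:np.concatenate([(np.array([proj(f,X) for X in deckpt(p,DC)])-uv).ravel() for f,uv in views])
    s=least_squares(fun,p0); cov=np.linalg.inv(s.jac.T@s.jac)*max(.5,2*s.cost/max(1,len(s.fun)-5)); return s.x,np.sqrt(np.diag(cov)),s.fun
def togo(x,y,z,yaw,s=None):
    s=s or monitor.get_state(); Rt=Ro.from_euler('xyz',s["ee_rot"]); T=Ro.from_euler('xyz',[np.pi,0,yaw])
    print("cm",(100*Rt.inv().apply(np.array([x,y,z])-s["eef_pos"])).round(2),"deg",np.degrees((Rt.inv()*T).as_rotvec()).round(2))
E
python3 - <<'E'
from h import *
f=load("w1")
uv=np.array([[218.6,75],[360,54.3],[366.8,157.9],[236,174.6]])
p,e,r=fitdeck([(f,uv)]); print(p.round(4),e.round(4),r.round(1))
t=load("top0")
togo(.49,.10,.33,-.2)
for n,a,b in[("front",(299.3,218.6),(326.8,247.1)),("end",(130.4,127.5),(173,147))]:
    A,B=onz(f,*a,.104),onz(f,*b,.104); d=A-B; print(n,A,B,np.linalg.norm(d),np.degrees(np.arctan2(d[1],d[0])))
E
```

```text
[ 0.6026  0.065  -0.2279 -0.0447 -0.0199] [0.0008 0.0007 0.008  0.0592 0.0623] [-1.  -0.4  1.1 -0.8  0.3  0.6 -0.4  1. ]
cm [-6.1   2.43 -0.09] deg [ 0.06 -0.06 -9.44]
front [0.50656385 0.09752285 0.104     ] [0.46584253 0.08088468 0.104     ] 0.04398925521535318 22.2242458547934
end [0.65312232 0.21979511 0.104     ] [0.62119315 0.1890833  0.104     ] 0.04430222427780293 43.88665296070173
```

{"name": "servo_tool", "arguments": {"targets": [{"angular":[0,0,-3.2],"xyz":[-3,1.2,0],"claw":8.7},{"angular":[0,0,-3.2],"xyz":[-3,1.2,0],"claw":8.7},{"angular":[0,0,-3],"xyz":[-3,0,0],"claw":8.7},{"angular":[0,0,0],"xyz":[0,0,0],"claw":8.7}]}}

```text
t: 2.65
eef_pos: [0.4575, 0.1093, 0.3293]
ee_rot: [-3.14, -0.001, -0.197]
force: [0.9, 0.1, -0.3]
width: 0.0875
gripper_force: 0.0
```

```bash
python3 - <<'E'
from h import *
f=grab("wrist","w2"); print(monitor.get_state()["eef_pos"])
p=[.6026,.065,-.2279,-.04,-.02]
print([proj(f,X).round(0).tolist() for X in deckpt(p,DC)])
im=f["color"]; cv2.imwrite("pics/w2c.png",cv2.resize(im[0:300,100:500],None,fx=2,fy=2,interpolation=cv2.INTER_CUBIC))
E
```

```text
[0.45890658 0.10952556 0.32932434]
[[218.0, -40.0], [372.0, -35.0], [361.0, 85.0], [220.0, 80.0]]
```

View pics/w2c.png

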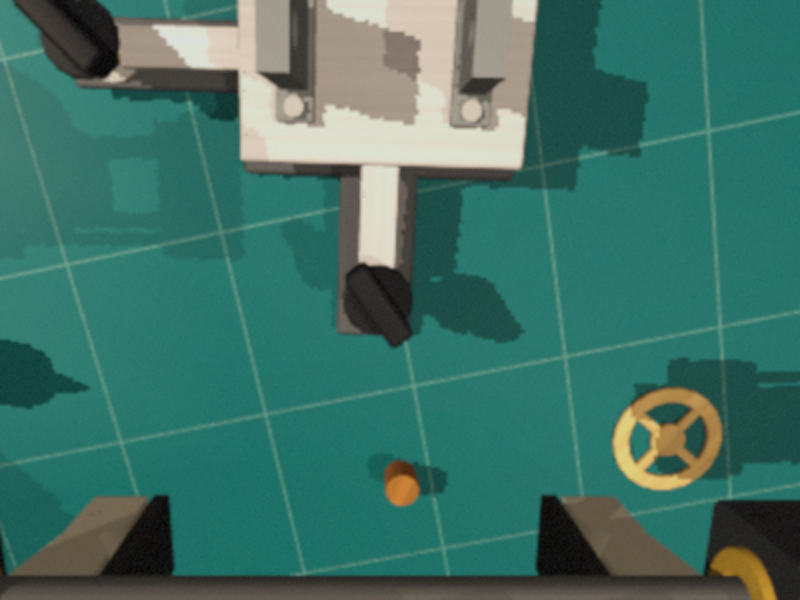

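The front bar's top runs from (278,135) to (300,170) in full-image pixels. The front deck corners are at (220.5,80.5) and (362.5,83).

```bash
python3 - <<'E'
from h import *
f1,f2=load("w1"),load("w2"); t=load("top0")
uv=np.array([[218.6,75],[360,54.3],[366.8,157.9],[236,174.6]]); uv2=np.array([[362.5,83],[220.5,80.5]])
def fun(p,pr=0):
    q=deckpt(p,DC); return np.concatenate([(np.array([proj(f1,X) for X in q])-uv).ravel(),(np.array([proj(f2,X) for X in q[2:]])-uv2).ravel()])
s=least_squares(fun,[.6,.06,-.2,0,0]); print(s.x.round(4),np.sqrt(np.diag(np.linalg.inv(s.jac.T@s.jac))).round(4),s.fun.round(1))
for c in [(-.037,-.06),(-.037,.035),(.058,-.06),(.058,.035)]:
    s=least_squares(lambda q:fun([*q,*c]),[.6,.06,-.2]); print(c,s.cost.round(2),s.x.round(4))
A,B=onz(f2,278.5,135,.104),onz(f2,300.5,170,.104); d=A-B;print((A+B)/2,np.linalg.norm(d),np.degrees(np.arctan2(d[1],d[0])))
# knob predicted
x,y,w=.6026,.065,-.228
print(np.array([x,y])-.125*np.array([np.cos(w),np.sin(w)]),np.array([x,y])+.15*np.array([-np.sin(w),np.cos(w)]))
E
```

```text
[ 0.6023  0.0647 -0.2234 -0.0025 -0.052 ] [0.0006 0.0005 0.005  0.0382 0.0491] [-0.6 -0.2  0.6 -1.7  1.3  0.6 -0.2  1.  -0.9  0.8 -0.4 -0.2]
(-0.037, -0.06) 4.32 [ 0.6027  0.0646 -0.2215]
(-0.037, 0.035) 5.51 [ 0.6027  0.0647 -0.2243]
(0.058, -0.06) 4.96 [ 0.6016  0.0648 -0.2267]
(0.058, 0.035) 5.83 [ 0.6017  0.065  -0.2232]
[0.48166162 0.09251124 0.104     ] 0.041301136909200585 21.287510786752012
[0.48083495 0.09325372] [0.63650446 0.21111806]
```

```bash
python3 - <<'E'
from h import *
f1=load("w1"); t=load("top0")
P=np.array([[a*.02,.045+b*.007,.093] for a,b in SG]); Q=P-[0,.09,0]
for c in [(.6027,.0646,-.2215,-.037,-.06),(.6027,.0647,-.2243,-.037,.035),(.6016,.0648,-.2267,.058,-.06),(.6017,.065,-.2232,.058,.035)]:
    print(c[3:],[(((proj(f1,X)-[100,40])*2.8).round(0).tolist()) for X in np.vstack([deckpt(c,P),deckpt(c,Q)])])
E
```

```text
(-0.037, -0.06) [[370.0, 199.0], [414.0, 192.0], [435.0, 318.0], [392.0, 324.0], [658.0, 157.0], [704.0, 150.0], [714.0, 281.0], [669.0, 287.0]]
(-0.037, 0.035) [[396.0, 195.0], [441.0, 189.0], [460.0, 316.0], [417.0, 323.0], [685.0, 153.0], [730.0, 146.0], [738.0, 276.0], [695.0, 282.0]]
(0.058, -0.06) [[367.0, 174.0], [411.0, 167.0], [430.0, 295.0], [388.0, 301.0], [655.0, 131.0], [701.0, 124.0], [713.0, 257.0], [668.0, 263.0]]
(0.058, 0.035) [[392.0, 169.0], [437.0, 163.0], [456.0, 292.0], [413.0, 299.0], [681.0, 127.0], [726.0, 121.0], [737.0, 252.0], [694.0, 258.0]]
```

```bash
python3 - <<'E'
from h import *
togo(.481,.0925,.16,.38)
E
```

```text
cm [ 2.48  1.26 16.93] deg [ -0.06  -0.09 -33.13]
```

{"name": "servo_tool", "arguments": {"targets": [{"angular":[0,0,0],"xyz":[0.5,0.25,3.4],"claw":5},{"angular":[0,0,0],"xyz":[0.5,0.25,3.4],"claw":5},{"angular":[0,0,0],"xyz":[0.5,0.25,3.4],"claw":5},{"angular":[0,0,0],"xyz":[0.5,0.25,3.4],"claw":5},{"angular":[0,0,0],"xyz":[0.5,0.25,3.4],"claw":5},{"angular":[0,0,-8.3],"xyz":[0,0,0],"claw":5},{"angular":[0,0,-8.3],"xyz":[0,0,0],"claw":5},{"angular":[0,0,-8.3],"xyz":[0,0,0],"claw":5},{"angular":[0,0,-8.3],"xyz":[0,0,0],"claw":5},{"angular":[0,0,0],"xyz":[0,0,0],"claw":5},{"angular":[0,0,0],"xyz":[0,0,0],"claw":5}]}}

```text
t: 3.8
eef_pos: [0.4824, 0.0922, 0.1583]
ee_rot: [3.141, 0.0, 0.375]
force: [0.3, -0.2, -0.7]
width: 0.0498
gripper_force: 0.0
```

```bash
python3 - <<'E'
from h import *
togo(.481,.0925,.101,.38); print(monitor.get_state()["q"].round(2))
E
```

```text
cm [-0.12 -0.08  5.73] deg [ 0.01  0.02 -0.29]
[ 0.59  0.14 -0.51  0.   -0.92  1.36]
```

{"name": "servo_tool", "arguments": {"targets": [{"angular":[0,0,0],"xyz":[-0.1,-0.1,2],"claw":5},{"angular":[0,0,0],"xyz":[0,0,2],"claw":5},{"angular":[0,0,0],"xyz":[0,0,1.7],"claw":5},{"angular":[0,0,0],"xyz":[0,0,0],"claw":0.8},{"angular":[0,0,0],"xyz":[0,0,0],"claw":0.8},{"angular":[0,0,0],"xyz":[0,0,0],"claw":0.8},{"angular":[0,0,0],"xyz":[0,0,0],"claw":0.8},{"angular":[0,0,0],"xyz":[0,0,0],"claw":0.8},{"angular":[0,0,0],"xyz":[0,0,0],"claw":0.8}], "force": 25}}

```text
t: 4.7
eef_pos: [0.481, 0.0934, 0.1022]
ee_rot: [-3.141, -0.001, 0.38]
force: [-1.7, 3.5, 4.4]
width: 0.0142
gripper_force: 24.8
```

{"name": "servo_tool", "arguments": {"targets": [{"angular":[0,0,5.75],"xyz":[0,0,0],"claw":0.8},{"angular":[0,0,5.75],"xyz":[0,0,0],"claw":0.8},{"angular":[0,0,5.75],"xyz":[0,0,0],"claw":0.8},{"angular":[0,0,5.75],"xyz":[0,0,0],"claw":0.8},{"angular":[0,0,5.75],"xyz":[0,0,0],"claw":0.8},{"angular":[0,0,5.75],"xyz":[0,0,0],"claw":0.8},{"angular":[0,0,0],"xyz":[0,0,0],"claw":0.8},{"angular":[0,0,0],"xyz":[0,0,0],"claw":0.8},{"angular":[0,0,0],"xyz":[0,0,0],"claw":0.8}]}}

```text
t: 5.6
eef_pos: [0.481, 0.0926, 0.1022]
ee_rot: [3.142, -0.001, -0.219]
force: [0.0, -2.7, 5.9]
width: 0.014
gripper_force: 24.8
```

{"name": "servo_tool", "arguments": {"targets": [{"angular":[0,0,0],"xyz":[0,0,0],"claw":5},{"angular":[0,0,0],"xyz":[0,0,0],"claw":5},{"angular":[0,0,0],"xyz":[0,0,0],"claw":5},{"angular":[0,0,0],"xyz":[0,0,-3],"claw":5},{"angular":[0,0,0],"xyz":[0,0,-4],"claw":5},{"angular":[0,0,0],"xyz":[1.2,-1,-4],"claw":5},{"angular":[0,0,0],"xyz":[1.2,-1,-4],"claw":5},{"angular":[0,0,0],"xyz":[1.2,-1,-4],"claw":5},{"angular":[0,0,0],"xyz":[1.2,-1,-4],"claw":5},{"angular":[0,0,0],"xyz":[1.2,-1,0],"claw":5},{"angular":[0,0,0],"xyz":[0,0,0],"claw":5},{"angular":[0,0,0],"xyz":[0,0,0],"claw":5}]}}

```text
t: 6.8
eef_pos: [0.5498, 0.1283, 0.3305]
ee_rot: [3.141, 0.002, -0.222]
force: [0.1, 0.5, -0.3]
width: 0.0502
gripper_force: 0.0
```

```bash
python3 - <<'E'
from h import *
f=grab("wrist","w3"); print(monitor.get_state()["eef_pos"],monitor.get_state()["ee_rot"])
im=f["color"]; cv2.imwrite("pics/w3c.png",cv2.resize(im[40:250,60:380],None,fx=2.5,fy=2.5,interpolation=cv2.INTER_CUBIC))
E
```

```text
[0.54954081 0.12810438 0.33050433] [ 3.14042671e+00  1.65948597e-03 -2.22155733e-01]
```

View pics/w3c.png

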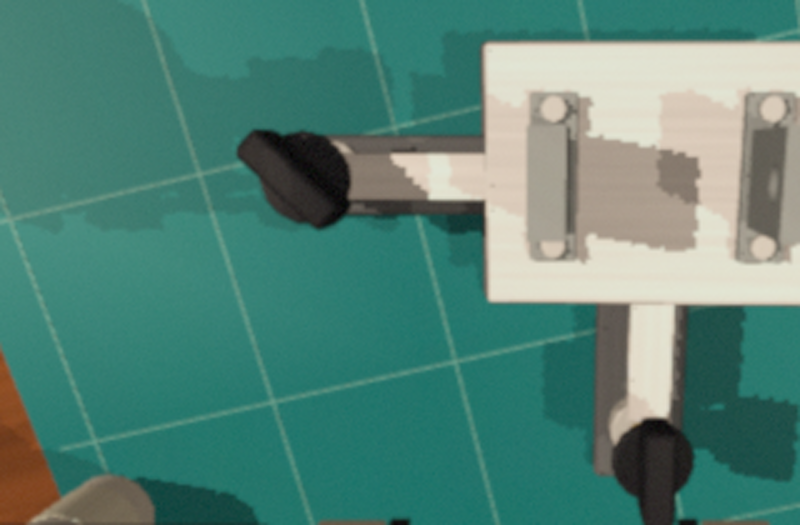

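```bash
python3 - <<'E'
from h import *
f=load("w3")
A,B=onz(f,60+244/2.5,40+139/2.5,.104),onz(f,60+334/2.5,40+219/2.5,.104); d=A-B;print(A,B,(A+B)/2,np.linalg.norm(d),np.arctan2(d[1],d[0]))
# stand yaw from visible deck edges: far edge & near edge
for a,b in[((485,43),(798,42)),((487,301),(798,304)),((485,43),(487,301))]:
    A,B=onz(f,60+a[0]/2.5,40+a[1]/2.5,.06),onz(f,60+b[0]/2.5,40+b[1]/2.5,.06); d=A-B; print(np.arctan2(d[1],d[0]).round(3))
togo(.636,.2105,.20,.76)
E
```

```text
[0.65394905 0.22226555 0.104     ] [0.61752087 0.19716254 0.104     ] [0.63573496 0.20971405 0.104     ] 0.044239945082553696 0.603379404387839
1.352
1.339
-0.231
cm [ 6.64 -9.96 13.03] deg [ 1.000e-02  1.200e-01 -5.627e+01]
```

{"name": "servo_tool", "arguments": {"targets": [{"angular":[0,0,0],"xyz":[1.33,-2,2],"claw":5},{"angular":[0,0,0],"xyz":[1.33,-2,3],"claw":5},{"angular":[0,0,0],"xyz":[1.33,-2,4],"claw":5},{"angular":[0,0,0],"xyz":[1.33,-2,4],"claw":5},{"angular":[0,0,0],"xyz":[1.33,-2,4],"claw":5},{"angular":[0,0,-8.05],"xyz":[0,0,0],"claw":5},{"angular":[0,0,-8.05],"xyz":[0,0,0],"claw":5},{"angular":[0,0,-8.05],"xyz":[0,0,0],"claw":5},{"angular":[0,0,-8.05],"xyz":[0,0,0],"claw":5},{"angular":[0,0,-8.05],"xyz":[0,0,0],"claw":5},{"angular":[0,0,-8.05],"xyz":[0,0,0],"claw":5},{"angular":[0,0,0],"xyz":[0,0,0],"claw":5},{"angular":[0,0,0],"xyz":[0,0,0],"claw":5}]}}

```text
t: 8.15
eef_pos: [0.6367, 0.2109, 0.1612]
ee_rot: [-3.142, 0.001, 0.616]
force: [-0.6, 0.7, 0.4]
width: 0.0499
gripper_force: 0.0
```

```bash
python3 - <<'E'
from h import *
togo(.636,.21,.102,.62); print(monitor.get_state()["q"].round(2))
E
```

```text
cm [-0.1   0.04  5.92] deg [-0.    0.04 -0.2 ]
[ 0.61  0.41 -0.11 -0.   -1.05  1.58]
```

{"name": "servo_tool", "arguments": {"targets": [{"angular":[0,0,0],"xyz":[-0.1,0,2],"claw":5},{"angular":[0,0,0],"xyz":[0,0,2],"claw":5},{"angular":[0,0,0],"xyz":[0,0,1.9],"claw":5},{"angular":[0,0,0],"xyz":[0,0,0],"claw":0.8},{"angular":[0,0,0],"xyz":[0,0,0],"claw":0.8},{"angular":[0,0,0],"xyz":[0,0,0],"claw":0.8},{"angular":[0,0,0],"xyz":[0,0,0],"claw":0.8},{"angular":[0,0,0],"xyz":[0,0,0],"claw":0.8},{"angular":[0,0,0],"xyz":[0,0,0],"claw":0.8}], "force": 25}}

```text
t: 9.05
eef_pos: [0.6361, 0.2119, 0.1036]
ee_rot: [-3.14, -0.002, 0.62]
force: [-4.1, 4.7, 2.9]
width: 0.0139
gripper_force: 24.7
```

{"name": "servo_tool", "arguments": {"targets": [{"angular":[0,0,6.05],"xyz":[0,0,0],"claw":0.8},{"angular":[0,0,6.05],"xyz":[0,0,0],"claw":0.8},{"angular":[0,0,6.05],"xyz":[0,0,0],"claw":0.8},{"angular":[0,0,6.05],"xyz":[0,0,0],"claw":0.8},{"angular":[0,0,6.05],"xyz":[0,0,0],"claw":0.8},{"angular":[0,0,6.05],"xyz":[0,0,0],"claw":0.8},{"angular":[0,0,6.05],"xyz":[0,0,0],"claw":0.8},{"angular":[0,0,6.05],"xyz":[0,0,0],"claw":0.8},{"angular":[0,0,0],"xyz":[0,0,0],"claw":0.8},{"angular":[0,0,0],"xyz":[0,0,0],"claw":0.8},{"angular":[0,0,0],"xyz":[0,0,0],"claw":5},{"angular":[0,0,0],"xyz":[0,0,0],"claw":5},{"angular":[0,0,0],"xyz":[0,0,0],"claw":5},{"angular":[0,0,0],"xyz":[0,0,-3],"claw":5},{"angular":[0,0,0],"xyz":[0,0,-4],"claw":5},{"angular":[0,0,0],"xyz":[-1.5,2.5,-4],"claw":5},{"angular":[0,0,0],"xyz":[-1.5,3,-4],"claw":5},{"angular":[0,0,0],"xyz":[-1.5,3,-4],"claw":5},{"angular":[0,0,0],"xyz":[-1.5,3,-4],"claw":5},{"angular":[0,0,0],"xyz":[-2,2,0],"claw":5}]}}

```text
t: 11.05
eef_pos: [0.5325, 0.0991, 0.3334]
ee_rot: [-3.137, -0.008, -0.224]
force: [0.2, 1.3, 0.0]
width: 0.0497
gripper_force: 0.0
```

{"name": "servo_tool", "arguments": {"targets": [{"angular":[0,0,0],"xyz":[0,0,0],"claw":5},{"angular":[0,0,0],"xyz":[0,0,0],"claw":5}]}}

```text
t: 11.25
eef_pos: [0.5308, 0.0998, 0.328]
ee_rot: [-3.141, -0.001, -0.224]
force: [-0.5, 0.2, -0.1]
width: 0.05
gripper_force: 0.0
```

```bash
python3 - <<'E'
from h import *
f=grab("wrist","w4"); print(monitor.get_state()["eef_pos"],monitor.get_state()["ee_rot"])
im=f["color"]; cv2.imwrite("pics/w4c.png",cv2.resize(im[:280,100:473],None,fx=2.14,fy=2.14,interpolation=cv2.INTER_CUBIC))
E
```

```text
[0.5311099  0.10010882 0.32736924] [-3.14143251e+00 -5.05886869e-05 -2.23885411e-01]
```

View pics/w4c.png

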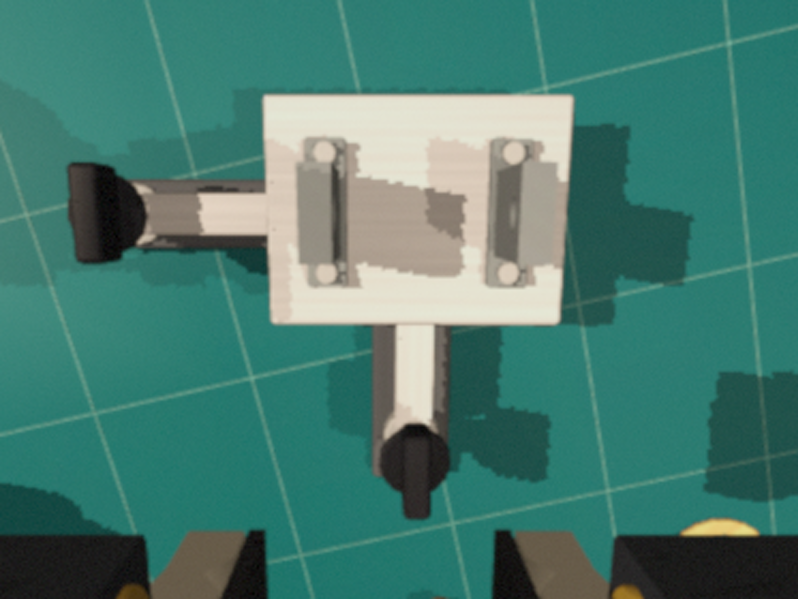

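Both bars now lie along the stand's x. The deck corners in the crop are (263,95), (573,96), (561,323), (271,324), and plate B's top is (298,161)–(335,264).

```bash
python3 - <<'E'
from h import *
f=load("w4"); sc=lambda a:np.array(a)/2.14+[100,0]
uv=sc([(263,95),(573,96),(561,323),(271,324)]); uB=sc([(298,161),(335,161),(335,264),(300,263)])
PB=np.array([[a*.02,.045+b*.007,.093] for a,b in SG]); P=np.vstack([DC,PB]); U=np.vstack([uv,uB])
fun=lambda p:(np.array([proj(f,X) for X in deckpt(p,P)])-U).ravel()
s=least_squares(fun,[.6,.06,-.2,0,0]); print(s.x.round(4),np.sqrt(np.diag(np.linalg.inv(s.jac.T@s.jac))).round(4),s.fun.round(1))
s=least_squares(lambda p:fun([*p,0,0]),[.6,.06,-.2]); print(s.x.round(4),s.cost,s.fun.round(1))
for n,P in[("mid",(0,0,.075)),("a",(0,-.052,.075)),("b",(0,.052,.075)),("kf",(-.125,0,.047)),("ke",(0,.15,.047))]: print(n,deckpt([*s.x,0,0],np.array(P)).round(4))
# move to view rest
togo(.46,-.30,.33,-.22)
E
```

```text
[ 0.6022  0.0649 -0.2231  0.0038  0.0131] [0.0006 0.0005 0.0054 0.0081 0.0076] [-0.3 -0.1  0.6 -0.4 -0.6  0.5  0.1  0.4  0.1 -0.3 -0.7 -0.3  0.1 -0.1
  0.5  0.4]
[ 0.6023  0.0641 -0.2242] 2.769752338409946 [ 0.4 -0.2  1.4 -0.7  0.   0.6  0.7  0.  -0.4 -0.1 -1.2 -0.1 -0.5  0.1
 -0.   0.5]
mid [0.6023 0.0641 0.12  ]
a [0.5907 0.0134 0.12  ]
b [0.6138 0.1148 0.12  ]
kf [0.4804 0.0919 0.092 ]
ke [0.6356 0.2104 0.092 ]
cm [ 1.95 40.59 -0.27] deg [-0.01 -0.   -0.22]
```

{"name": "servo_tool", "arguments": {"targets": [{"angular":[0,0,0],"xyz":[0.2,2,0],"claw":5},{"angular":[0,0,0],"xyz":[0.2,3.4,0],"claw":5},{"angular":[0,0,0],"xyz":[0.2,3.4,0],"claw":5},{"angular":[0,0,0],"xyz":[0.2,3.4,0],"claw":5},{"angular":[0,0,0],"xyz":[0.2,3.4,0],"claw":5},{"angular":[0,0,0],"xyz":[0.2,3.4,0],"claw":5},{"angular":[0,0,0],"xyz":[0.2,3.4,0],"claw":5},{"angular":[0,0,0],"xyz":[0.2,3.4,0],"claw":5},{"angular":[0,0,0],"xyz":[0.2,3.4,0],"claw":5},{"angular":[0,0,0],"xyz":[0.2,3.4,0],"claw":5},{"angular":[0,0,0],"xyz":[0,3.4,0],"claw":5},{"angular":[0,0,0],"xyz":[0,3.4,0],"claw":5},{"angular":[0,0,0],"xyz":[0,1,0],"claw":5},{"angular":[0,0,0],"xyz":[0,0,0],"claw":5},{"angular":[0,0,0],"xyz":[0,0,0],"claw":5}]}}

```text
t: 12.8
eef_pos: [0.4612, -0.298, 0.3266]
ee_rot: [-3.141, 0.002, -0.224]
force: [-0.1, 0.3, -0.5]
width: 0.0502
gripper_force: 0.0
```

```bash
python3 - <<'E'
from h import *
f=grab("wrist","w5"); print(monitor.get_state()["eef_pos"],monitor.get_state()["ee_rot"])
print(proj(f,(.547,-.207,.042)),proj(f,(.504,-.403,.042)))
cv2.imwrite("pics/w5c.png",cv2.resize(f["color"][:280,100:473],None,fx=2.14,fy=2.14,interpolation=cv2.INTER_CUBIC))
E
```

```text
[ 0.46126609 -0.29766449  0.32687366] [-3.14146800e+00  1.01531994e-03 -2.23571283e-01]
[181.67422683 112.46159203] [360.26592112 110.93185496]
```

View pics/w5c.png

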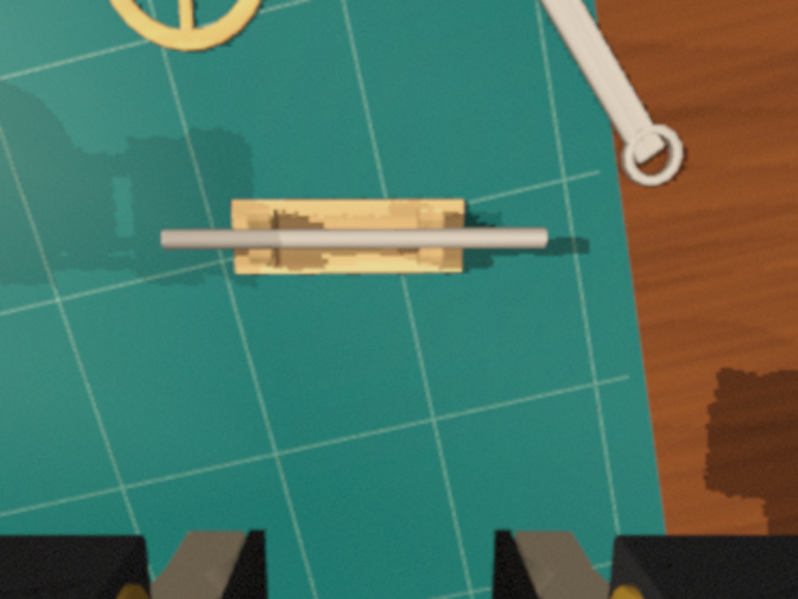

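The axle runs from (161,239) to (547,238) in the crop, with the right-hand end free beyond the foot.

```bash
python3 - <<'E'
from h import *
f=load("w5"); sc=lambda a:np.array(a)/2.14+[100,0]
A,B=[onz(f,*sc(p),.043) for p in((161,239),(547,238))]; d=(A-B)/np.linalg.norm(A-B); c=(A+B)/2
yaw=np.arctan2(d[1],d[0])-np.pi/2; print(A,B,np.linalg.norm(A-B),yaw); G=c-d*.078; print(c,G)
togo(G[0],G[1],.10,yaw)
E
```

```text
[ 0.54939178 -0.20046489  0.043     ] [ 0.50493353 -0.39765449  0.043     ] 0.20213924440298023 -0.22175167750718638
[ 0.52716266 -0.29905969  0.043     ] [ 0.51000743 -0.37514975  0.043     ]
cm [ 6.49  6.48 22.68] deg [-0.01  0.06 -0.1 ]
```

{"name": "servo_tool", "arguments": {"targets": [{"angular":[0,0,0],"xyz":[2,2,1],"claw":5},{"angular":[0,0,0],"xyz":[2.5,2.5,2],"claw":5},{"angular":[0,0,0],"xyz":[2,2,2],"claw":5},{"angular":[0,0,8],"xyz":[0,0,1.5],"claw":5},{"angular":[0,0,8.2],"xyz":[0,0,1.5],"claw":5},{"angular":[0,0,8.2],"xyz":[0,0,1.5],"claw":5},{"angular":[0,0,8.2],"xyz":[0,0,1.5],"claw":5},{"angular":[0,0,8.2],"xyz":[0,0,1.5],"claw":5},{"angular":[0,0,8.2],"xyz":[0,0,1.5],"claw":5},{"angular":[0,0,8.2],"xyz":[0,0,1.5],"claw":5},{"angular":[0,0,8.2],"xyz":[0,0,1.5],"claw":5},{"angular":[0,0,8.2],"xyz":[0,0,1.5],"claw":5},{"angular":[0,0,8.2],"xyz":[0,0,1.5],"claw":5},{"angular":[0,0,8.2],"xyz":[0,0,1.5],"claw":5},{"angular":[0,0,0],"xyz":[0,0,1],"claw":5},{"angular":[0,0,0],"xyz":[0,0,0],"claw":5},{"angular":[0,0,0],"xyz":[0,0,0],"claw":5}]}}

```text
t: 14.55
eef_pos: [0.5102, -0.3758, 0.1029]
ee_rot: [-3.141, -0.0, -1.791]
force: [-0.0, -0.1, 0.5]
width: 0.0501
gripper_force: 0.0
```

```bash
python3 - <<'E'
from h import *
print(monitor.get_state()["q"].round(2)); togo(.510,-.3751,.045,-.222-np.pi/2)
E
```

```text
[-0.33  0.41 -0.26  0.   -0.89  0.11]
cm [-0.06  0.04  5.79] deg [-0.01 -0.02  0.12]
```

{"name": "servo_tool", "arguments": {"targets": [{"angular":[0,0,0],"xyz":[0,0,2],"claw":5},{"angular":[0,0,0],"xyz":[0,0,2],"claw":5},{"angular":[0,0,0],"xyz":[0,0,1.8],"claw":5},{"angular":[0,0,0],"xyz":[0,0,0],"claw":2},{"angular":[0,0,0],"xyz":[0,0,0],"claw":2},{"angular":[0,0,0],"xyz":[0,0,0],"claw":0.5},{"angular":[0,0,0],"xyz":[0,0,0],"claw":0.5},{"angular":[0,0,0],"xyz":[0,0,0],"claw":0.5},{"angular":[0,0,0],"xyz":[0,0,0],"claw":0.5}], "force": 50}}

```text
t: 15.45
eef_pos: [0.5095, -0.3761, 0.045]
ee_rot: [3.142, -0.0, -1.795]
force: [-2.2, 0.3, 1.7]
width: 0.0086
gripper_force: 50.1
```

{"name": "servo_tool", "arguments": {"targets": [{"angular":[0,0,0],"xyz":[0,0,-0.5],"claw":0.5},{"angular":[0,0,0],"xyz":[0,0,-1.5],"claw":0.5},{"angular":[0,0,0],"xyz":[0,0,-2],"claw":0.5},{"angular":[0,0,0],"xyz":[0,0,-2],"claw":0.5},{"angular":[0,0,0],"xyz":[0,0,-1.5],"claw":0.5},{"angular":[0,0,0],"xyz":[0,0,0],"claw":0.5},{"angular":[0,0,0],"xyz":[0,0,0],"claw":0.5},{"angular":[0,0,0],"xyz":[0,0,0],"claw":0.5}]}}

```text
t: 16.25
eef_pos: [0.5091, -0.3758, 0.1185]
ee_rot: [3.14, 0.0, -1.795]
force: [0.2, 0.6, -0.8]
width: 0.0087
gripper_force: 50.0
```

```bash
python3 - <<'E'
from h import *
s=monitor.get_state(); print(s["eef_pos"],s["ee_rot"],s["width"],s["moment"],s["q"].round(2))
f=grab("scene","s1"); t=grab("top","t1")
p=s["eef_pos"]-[0,0,.003]; d=np.array([.2199,.9755,0])
tip=p+d*.178; tail=p-d*.022
print(proj(f,tip),proj(f,tail),proj(t,tip),proj(t,tail))
u=proj(f,tip); x,y=int(u[0])-60,int(u[1])-50
a=cv2.resize(f["color"][225:335,115:275],(480,330),interpolation=cv2.INTER_CUBIC); b=cv2.resize(t["color"][200:270,360:462],(480,330)[:2],interpolation=cv2.INTER_CUBIC)
cv2.imwrite("pics/lift.png",np.vstack([f["color"][200:440,90:490][:200].repeat(2,0)[:330].copy()[:, :0].reshape(330,0,3) if 0 else a,b])[:600])
E
```

```text
[ 0.50908586 -0.37577378  0.11853223] [ 3.14017539e+00  4.35421118e-04 -1.79517259e+00] 0.008672696843363236 [ 0.06341604 -0.04658897 -0.04883099] [-0.33  0.4  -0.25 -0.   -0.93  0.1 ]
[196.29172808 240.46683356] [122.22817976 281.53853366] [377.81422624 229.55625567] [459.42735917 246.12357717]
```

View pics/lift.png

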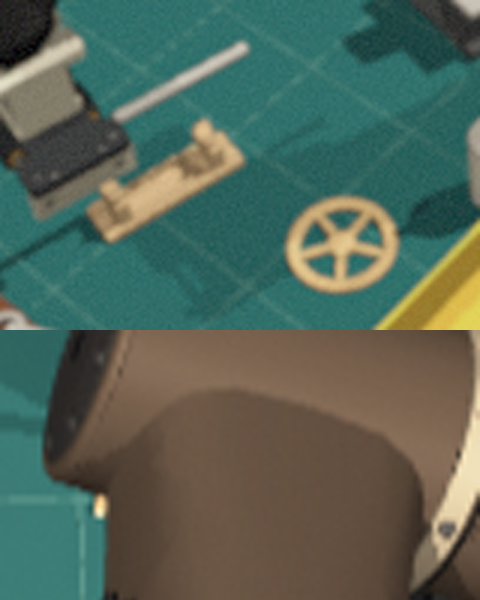

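Axle is held level: its tip is at scene px (197,240) against a predicted (196,240). Next I'll line it up with the bores.

```bash
python3 - <<'E'
from h import *
togo(.5456,-.1845,.123,-.224-np.pi/2)
E
```

```text
cm [-19.47   0.7   -0.45] deg [ 0.1   0.02 -0.01]
```

{"name": "servo_tool", "arguments": {"targets": [{"angular":[0,0,0],"xyz":[-0.7,0.1,-0.45],"claw":0.5},{"angular":[0,0,0],"xyz":[-1.5,0.1,0],"claw":0.5},{"angular":[0,0,0],"xyz":[-2,0.1,0],"claw":0.5},{"angular":[0,0,0],"xyz":[-2,0.1,0],"claw":0.5},{"angular":[0,0,0],"xyz":[-2,0.1,0],"claw":0.5},{"angular":[0,0,0],"xyz":[-2,0.1,0],"claw":0.5},{"angular":[0,0,0],"xyz":[-2,0.1,0],"claw":0.5},{"angular":[0,0,0],"xyz":[-2,0,0],"claw":0.5},{"angular":[0,0,0],"xyz":[-2,0,0],"claw":0.5},{"angular":[0,0,0],"xyz":[-1.6,0,0],"claw":0.5},{"angular":[0,0,0],"xyz":[-1.2,0,0],"claw":0.5},{"angular":[0,0,0],"xyz":[-0.5,0,0],"claw":0.5},{"angular":[0,0,0],"xyz":[0,0,0],"claw":0.5},{"angular":[0,0,0],"xyz":[0,0,0],"claw":0.5},{"angular":[0,0,0],"xyz":[0,0,0],"claw":0.5}]}}

```text
t: 17.85
eef_pos: [0.546, -0.185, 0.1239]
ee_rot: [3.141, -0.0, -1.796]
force: [0.6, -0.4, -0.5]
width: 0.0087
gripper_force: 50.0
```

```bash
python3 - <<'E'
from h import *
togo(.5456,-.1845,.123,-.224-np.pi/2)
s=monitor.get_state(); print(s["force"],s["moment"],s["width"])
f=grab("scene","s2"); p=s["eef_pos"]-[0,0,.003]; yaw=s["ee_rot"][2]+np.pi; d=np.array([np.cos(yaw),np.sin(yaw),0])
print(proj(f,p+d*.178),proj(f,p+d*.05),proj(f,(.5907,.0134,.12)))
cv2.imwrite("pics/pre.png",cv2.resize(f["color"][150:285,170:350],None,fx=4.4,fy=4.4,interpolation=cv2.INTER_CUBIC))
E
```

```text
cm [-0.04  0.05  0.09] deg [ 0.01 -0.   -0.06]
[ 0.61318699 -0.36398539 -0.52101641] [ 0.00329478 -0.05891402  0.06850442] 0.008742263604777088
[257.95313549 202.99153068] [217.19619621 225.31100653] [265.50726043 198.88700294]
```

View pics/pre.png

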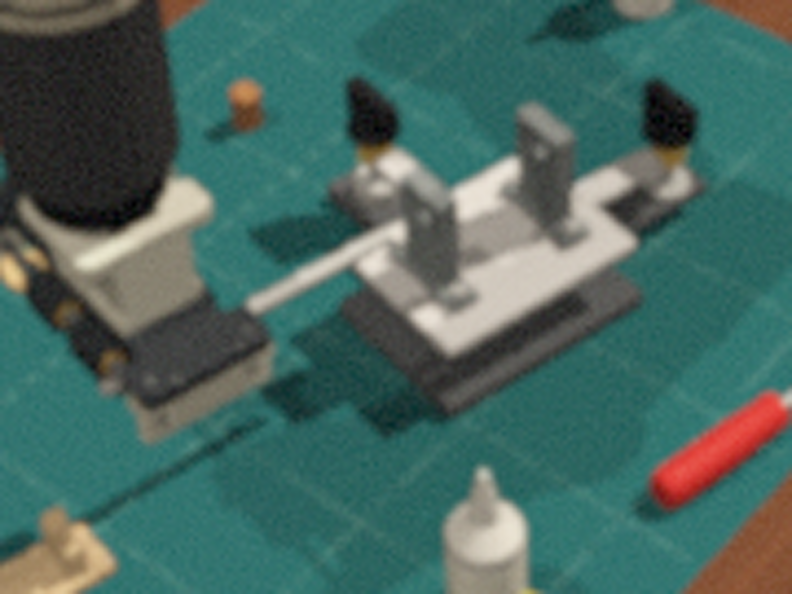

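The axle points at plate A's hole with its tip near px (258,202), as predicted. Inserting gently.

{"name": "servo_tool", "arguments": {"targets": [{"angular":[0,0,0],"xyz":[-0.5,0.04,0.08],"claw":0.5},{"angular":[0,0,0],"xyz":[-0.5,0,0],"claw":0.5},{"angular":[0,0,0],"xyz":[-0.5,0,0],"claw":0.5},{"angular":[0,0,0],"xyz":[-0.5,0,0],"claw":0.5},{"angular":[0,0,0],"xyz":[-0.4,0,0],"claw":0.5},{"angular":[0,0,0],"xyz":[-0.4,0,0],"claw":0.5},{"angular":[0,0,0],"xyz":[-0.4,0,0],"claw":0.5},{"angular":[0,0,0],"xyz":[-0.4,0,0],"claw":0.5},{"angular":[0,0,0],"xyz":[0,0,0],"claw":0.5}]}}

```text
t: 18.8
eef_pos: [0.5539, -0.1488, 0.1232]
ee_rot: [-3.142, 0.0, -1.794]
force: [0.1, -0.4, -1.1]
width: 0.0087
gripper_force: 50.0
```

{"name": "servo_tool", "arguments": {"targets": [{"angular":[0,0,0],"xyz":[-0.7,0,0],"claw":0.5},{"angular":[0,0,0],"xyz":[-0.9,0,0],"claw":0.5},{"angular":[0,0,0],"xyz":[-1,0,0],"claw":0.5},{"angular":[0,0,0],"xyz":[-1,0,0],"claw":0.5},{"angular":[0,0,0],"xyz":[-1,0,0],"claw":0.5},{"angular":[0,0,0],"xyz":[-1,0,0],"claw":0.5},{"angular":[0,0,0],"xyz":[-0.8,0,0],"claw":0.5},{"angular":[0,0,0],"xyz":[-0.6,0,0],"claw":0.5},{"angular":[0,0,0],"xyz":[0,0,0],"claw":0.5},{"angular":[0,0,0],"xyz":[0,0,0],"claw":0.5}]}}

```text
t: 19.8
eef_pos: [0.5693, -0.0809, 0.1231]
ee_rot: [3.141, -0.0, -1.795]
force: [-0.0, 0.0, -0.9]
width: 0.0087
gripper_force: 50.0
```

```bash
python3 - <<'E'
from h import *
togo(.585,-.012,.123,-.224-np.pi/2); s=monitor.get_state(); print(s["force"],s["moment"])
E
```

```text
cm [-7.07 -0.    0.01] deg [ 0.01 -0.    0.  ]
[-0.01919425  0.04542224 -0.90595431] [-0.04210506 -0.08798466  0.02854768]
```

Still contact-free. Now going into plate B.

{"name": "servo_tool", "arguments": {"targets": [{"angular":[0,0,0],"xyz":[-0.4,0,0],"claw":0.5},{"angular":[0,0,0],"xyz":[-0.4,0,0],"claw":0.5},{"angular":[0,0,0],"xyz":[-0.4,0,0],"claw":0.5},{"angular":[0,0,0],"xyz":[-0.4,0,0],"claw":0.5},{"angular":[0,0,0],"xyz":[-0.4,0,0],"claw":0.5},{"angular":[0,0,0],"xyz":[-0.4,0,0],"claw":0.5},{"angular":[0,0,0],"xyz":[0,0,0],"claw":0.5}]}}

```text
t: 20.5
eef_pos: [0.5749, -0.057, 0.1232]
ee_rot: [-3.142, 0.0, -1.794]
force: [0.3, 0.7, -0.2]
width: 0.0084
gripper_force: 50.0
```

{"name": "servo_tool", "arguments": {"targets": [{"angular":[0,0,0],"xyz":[-0.5,0,0],"claw":0.5},{"angular":[0,0,0],"xyz":[-0.7,0,0],"claw":0.5},{"angular":[0,0,0],"xyz":[-0.8,0,0],"claw":0.5},{"angular":[0,0,0],"xyz":[-0.8,0,0],"claw":0.5},{"angular":[0,0,0],"xyz":[-0.8,0,0],"claw":0.5},{"angular":[0,0,0],"xyz":[-0.6,0,0],"claw":0.5},{"angular":[0,0,0],"xyz":[-0.4,0,0],"claw":0.5},{"angular":[0,0,0],"xyz":[0,0,0],"claw":0.5},{"angular":[0,0,0],"xyz":[0,0,0],"claw":0.5}]}}

```text
t: 21.4
eef_pos: [0.5848, -0.0127, 0.1232]
ee_rot: [3.141, -0.0, -1.795]
force: [0.7, -0.6, -0.9]
width: 0.0084
gripper_force: 50.0
```

```bash
python3 - <<'E'
from h import *
togo(.585,-.012,.123,-.224-np.pi/2); s=monitor.get_state(); print(s["force"],s["moment"])
f=grab("scene","s3"); c=f["color"]
# bright metal profile along bore line beyond hole_b, world z .12
m=np.array([.6023,.0641,.12]); d=np.array([.2223,.975,0])
for k in range(56,120,4):
    u=proj(f,m+d*k/1000); print(k,u.round(0),c[int(round(u[1])),int(round(u[0]))].tolist())
E
```

```text
cm [-0.07 -0.    0.02] deg [ 0.01 -0.01  0.  ]
[ 0.72070906 -0.61743152 -0.93132279] [-0.014646   -0.04067997 -0.0279597 ]
56 [297. 182.] [111, 120, 119]
60 [298. 181.] [129, 136, 137]
64 [299. 180.] [157, 167, 169]
68 [300. 180.] [167, 179, 182]
72 [301. 179.] [194, 205, 210]
76 [302. 179.] [186, 199, 200]
80 [304. 178.] [183, 195, 199]
84 [305. 177.] [193, 205, 209]
88 [306. 177.] [178, 191, 196]
92 [307. 176.] [188, 200, 205]
96 [308. 176.] [169, 180, 186]
100 [309. 175.] [163, 172, 172]
104 [310. 174.] [131, 139, 108]
108 [311. 174.] [123, 131, 76]
112 [312. 173.] [121, 128, 65]
116 [313. 173.] [118, 124, 61]
```

{"name": "servo_tool", "arguments": {"targets": [{"angular":[0,0,0],"xyz":[0,0,0.1],"claw":0.5},{"angular":[0,0,0],"xyz":[0,0,0.1],"claw":0.5},{"angular":[0,0,0],"xyz":[0,0,0],"claw":0.5},{"angular":[0,0,0],"xyz":[0,0,0],"claw":1.2},{"angular":[0,0,0],"xyz":[0,0,0],"claw":1.6},{"angular":[0,0,0],"xyz":[0,0,0],"claw":2.5},{"angular":[0,0,0],"xyz":[0,0,0],"claw":4},{"angular":[0,0,0],"xyz":[0,0,0],"claw":4},{"angular":[0,0,0],"xyz":[0,0,-0.5],"claw":4},{"angular":[0,0,0],"xyz":[0,0,-1],"claw":4},{"angular":[0,0,0],"xyz":[0,0,-2],"claw":4},{"angular":[0,0,0],"xyz":[0,0,-3],"claw":4},{"angular":[0,0,0],"xyz":[0,0,-4],"claw":4},{"angular":[0,0,0],"xyz":[0,0,-4],"claw":4},{"angular":[0,0,0],"xyz":[3,0,-4],"claw":4},{"angular":[0,0,0],"xyz":[4,0,-3],"claw":4},{"angular":[0,0,0],"xyz":[4,0,0],"claw":4},{"angular":[0,0,0],"xyz":[2,0,0],"claw":4},{"angular":[0,0,0],"xyz":[0,0,0],"claw":4},{"angular":[0,0,0],"xyz":[0,0,0],"claw":4}]}}

```text
t: 23.45
eef_pos: [0.5558, -0.1398, 0.337]
ee_rot: [-3.141, 0.0, -1.796]
force: [0.0, -0.2, 0.8]
width: 0.0401
gripper_force: 0.0
```

```bash
python3 - <<'E'
from h import *
s=monitor.get_state(); print(s["eef_pos"],s["force"])
f=grab("scene","s4"); c=f["color"]
m=np.array([.6023,.0641,.118]); d=np.array([.2223,.975,0])
for k in list(range(-116,-54,4))+list(range(84,116,4)):
    u=proj(f,m+d*k/1000); print(k,u.round(0).astype(int).tolist(),c[int(round(u[1])),int(round(u[0]))].tolist())
# deck outline compare & plates: fit deck corners from threshold
t=grab("top","t4"); w=grab("wrist","w6"); print([proj(w,X).round(0).tolist() for X in deckpt([.6023,.0641,-.224,0,0],DC)])
cc=lambda im:im
def seg(f):
    for n,X in zip(SG,deckpt([.6023,.0641,-.224,0,0],DC)): print(n,proj(f,X).round(1))
seg(f)
g=c[150:245,230:330].min(2); m2=(g>150).astype(np.uint8)*255
cs,_=cv2.findContours(m2,cv2.RETR_EXTERNAL,cv2.CHAIN_APPROX_NONE); k=max(cs,key=cv2.contourArea)
print((cv2.approxPolyDP(k,2,True)[:,0]+[230,150]).tolist())
E
```

```text
[ 0.55584833 -0.13975195  0.33696338] [ 0.03142432 -0.21021157  0.77304663]
-116 [246, 210] [105, 109, 48]
-112 [247, 210] [96, 97, 41]
-108 [248, 209] [94, 100, 94]
-104 [250, 208] [166, 179, 186]
-100 [251, 207] [147, 160, 166]
-96 [252, 207] [146, 156, 163]
-92 [253, 206] [152, 166, 171]
-88 [255, 205] [158, 170, 175]
-84 [256, 205] [154, 165, 171]
-80 [257, 204] [152, 160, 167]
-76 [258, 203] [164, 177, 181]
-72 [260, 203] [138, 149, 153]
-68 [261, 202] [144, 156, 161]
-64 [262, 201] [138, 146, 154]
-60 [263, 201] [105, 114, 118]
-56 [264, 200] [89, 96, 101]
84 [305, 178] [135, 146, 149]
88 [306, 177] [152, 165, 171]
92 [307, 177] [135, 145, 149]
96 [308, 176] [148, 159, 164]
100 [309, 176] [126, 137, 130]
104 [310, 175] [115, 120, 98]
108 [311, 174] [96, 104, 53]
112 [312, 174] [102, 107, 53]
[[238.0, 372.0], [234.0, 273.0], [322.0, 273.0], [318.0, 373.0]]
(1, 1) [314.5 205. ]
(1, -1) [271.8 230. ]
(-1, -1) [247.9 207.2]
(-1, 1) [289.8 184.2]
[[311, 188], [301, 191], [299, 201], [304, 203], [297, 207], [293, 204], [278, 210], [274, 215], [279, 217], [275, 221], [264, 222], [274, 228], [311, 207], [313, 204], [305, 197], [312, 191]]
```

The axle spans about −105 to +102 mm about the mid-point, so it is centred. Both knob bars lie along the stand's x, so the deck should be level. The arm is clear, so I'm handing in.

```bash
python3 -c "
from station import order; print(order.job_done())"
```

```text
the job is handed in; nothing more can be done
None
```

I handed the job in at about 23.5 s: both knobs are turned to level the deck, and the axle lies through both plates, sticking out about 50 mm at each end. The glue bottles were not touched, and levelness was judged from the knob bars and camera fits (tilts within about 0.013 rad), not measured directly.

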